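# Load a short cell into the bayonet test holder and hold the cap half-turned

## Task

Set the wider of the two loose short cells into the round nest of the battery test holder, then fit the eared bayonet cap over it, ears down through the two gaps of the collar. Turn the cap clockwise (seen from above) half-way, until its grip bar points at the two raised index ribs, without going on into the lock click, and finish while still gripping the cap there: its spring would turn it back, so do not let go. Leave the slim cell, the plain lid and the other things on the bench alone.

Things in the scene. Friction and masses are not known exactly. Their poses are not given: they have to be found in the camera images.
- holder: Bayonet battery test holder, fixed; place and yaw vary. Origin: centre of its underside, z up. Dark steel foot disc 120 mm across, 6 thick. In its middle a white post 42 mm across, top 22 mm above the bench, holding the nest. Around it, past a moat, a steel collar 84 mm across, top also 22 mm up; its inward lip (17 to 22 mm up, bore 60 mm) has two gaps 20 mm wide, on the +x and -x side.
- nest (a point): Centre of the nest's floor, 14 mm above the bench; the round nest in the white post is 37 mm across and 8 mm deep. The centre of the cell's underside belongs here. Axes as the holder.
- gap (a point): Middle of the collar's +x gap, at lip-top height (22 mm), 34 mm from the holder's axis; the other gap is opposite. Each gap is 20 mm wide and reaches to 38.5 mm from the axis.
- rib (a point): Top of one index rib (15 x 5 mm, steel, top 22 mm above the bench), on the foot disc just outside the collar, 50 mm from the axis and 45 degrees clockwise (from above) from the +x gap; the other is opposite. The cap's bar points at the two ribs when it is half-way.
- lock (a point): Brass barrel of one lock-ball plunger, outside the collar 74 degrees clockwise from the +x gap, 49 mm from the axis; the other is opposite. A cap ear begins to touch the ball when the cap is turned 59 degrees and clicks past at about 70 to 75; full lock is 90 degrees.
- ring (a joint): Sprung brass ring in the moat that takes the cap's ears, rad: 0 = at rest, its two 20 mm slots under the gaps; grows clockwise from above; half-way 0.785, lock 1.57. The ears sit on it 10 mm above the bench. The cap may lag or lead it by some 7 degrees. Return spring 0.03 N m at rest, 0.08 half-way.
- cell: The wanted cell: plain steel short cell standing on end, 34 mm across, 24 mm high, about 80 g. Origin: centre of its underside, z up. Seated, it stands 16 mm proud of the post and collar, so it is set in by its upper 14 mm.
- cap: Black bayonet cap, 120 g, standing on its open end. Origin: centre of its open underside, z up. Skirt 54 mm across (bore 47), flat top at 34 mm. Two ears at the foot along +x and -x, 12 mm wide, 5 thick, to 36 mm from the axis. On top a grip bar along x, 54 mm long, 12 thick, 34 to 64 mm up. Half a turn gives the same fit. Seated, its origin is 10 mm above the bench; turned, it can lift 2 mm.
- slim_cell: Not wanted: steel cell standing on end, 24 mm across, 24 mm high. Origin: centre of its underside.
- plain_lid: Not wanted: black round lid without ears or bar, 54 mm across, 16 mm high, with a round knob 20 mm across to 28 mm height. Origin: centre of its underside.
- pack: Bystander: pack of four green cells, 62 x 62 x 71 mm, towards the far edge of the bench. Origin: centre of its underside.
- bundle: Bystander: bundle of blue cells, 66 x 74 x 35 mm, towards the far edge of the bench. Origin: centre of its underside.
- meter: Bystander: orange hand meter, 150 x 78 x 40 mm, on the right of the bench. Origin: centre of its underside.
- driver: Bystander: screwdriver lying on the left of the bench.
Mind the look-alikes: they are no part of the job. What is shaped like the cell but blue or red is not meant.

How it is judged:
By the outcome, as a careful person would: the job done as asked, in the order asked, and still so for the second after the job is handed in, while the arm keeps its last pose, push and grip.
It also fails if it takes over 59 s, if anything falls off the work surface, if the arm or the gripper's body presses on something with over 40 N, if the wrist force passes 120 N, or if a joint passes its speed limit or range.

## Robot

A 6-joint arm with a two-finger parallel gripper is mounted at the origin on the work surface. World frame = base frame: x ahead of the robot, y to its left, z up, the work surface at z = 0. Lengths are in mm, angles in rad, forces in N, time in s.
With the tool pointing down it reaches from about 225 to 725 mm from the base axis. Payload 3.1 kg.
Tool frame: the origin (TCP) lies on the centre line of the jaws, within the pads' length; the fingertips stand 25 mm ahead of it and the grasp point (between the pads) lies 6 mm ahead of it; z points along the fingers, y is the line along which they close (so a half turn about z gives the same grasp; the last joint's range is limited). The gripper opens to 85 mm and grips with 20 to 120 N. Pads are 22 mm wide; open, the fingers measure 114 mm over their backs; the gripper's body (76 mm by 85 mm) begins 54 mm behind the grasp point. The pads swing forward as they close: fully open they stand 13 mm farther back than shut.
Start: joints at [1.115, 0.048, 0.099, 1.622, 0, 1.443], TCP at [169.036, 497.035, 256.312] pointing down, gripper open.
Joint ranges: [-2.91, 2.91], [-0.99, 1.94], [-1.21, 1.42], [-2.12, 2.29], [-1.49, 1.47], [-3.14, 3.14]. Speed limits (rad/s): [2.79, 2.79, 3.14, 3.14, 3.14, 3.14].

## Interface

Orientations are given as a rotation vector (axis times angle).
In Python, from bench import get_state, snapshot, camera_info, ctrl gives the robot as it stands.
- The arm moves only by the shell command python3 -m creep 'ROWS'. ROWS is JSON, a list that holds one entry, the list of rows, each a list of 7 numbers: the opening, from 0 (shut) to 1 (fully open), then the shift along the tool's x, y, z in cm, then the turn, a rotation vector about the tool's x, y, z in rad. A call has 1 to 12 rows; each row shifts and turns the commanded pose from where the row before left it, along the tool's axes as they then stand; what a row does not reach is not made up. A row lasts 1/12 s, in which the tool goes at most 41.7 mm and 7.16 degrees, less where a joint would pass 70% of its speed; a pose out of reach is approached as far as the arm can. A call with a gripper value outside its range is refused whole. The fingers move at their own pace and stop on an object; the grip force is fixed at half the most. Time passes only in rows, so rows that do not move let the fingers close. It gives the time, the measured TCP pose, the force, the opening and the grip force at its end, in the units of the state.
- get_state(): the state, without advancing time (a new reading comes with each control period).
- snapshot(name): name is "side" or "top"; returns the picture (420x560x3 uint8, red, green, blue); there is no depth.
- camera_info(name): a dict with "fx", "fy", "cx", "cy" (pixels), "world_to_cam" (4x4, takes a point from world to camera coordinates). Camera axes: x right, y down, z forward; pixel columns grow to the right and rows downward; lengths in mm; the calibration is good to about 2 mm. A picture is of the moment at which its call begins. camera_info takes no time and is no camera call.
- ctrl.finish_job(): hands the job in; it is judged then, once.
The state is a dict: "time": time; "joint_positions": joint angles; "qvel": joint speeds; "tau": joint torques, N m; "position": TCP position; "tcp_rot": TCP orientation; "wrist_force": force on the tool from outside, world axes, zero at the start; "ft_torque": the same for the moment, N m; "gripper_width": finger opening in mm; "grip_force": force on a finger pad.
Only numpy, scipy, OpenCV 4.12 (cv2) and the standard library are available. Lean on these libraries where they do the work, as an engineer would, in place of code of your own. Each camera call takes 0.05 s, during which the arm holds its last target. There are 200 camera calls.

## Working session

There is one attempt and no reset: what is moved stays moved. The work goes in short steps, Python scripts to look and compute and a shell command to move; the robot and the scene stay as the last step left them, time stands still between calls to the robot, and variables do not carry over. Pictures are saved under pics/ and viewed, at most 10 in all, crops included, and the job is handed in when it is done.

```bash
mkdir -p pics; ls
python3 - <<'E'
from bench import *
import cv2,numpy as np
for n in("top","side"):
    cv2.imwrite(f"pics/{n}0.png",snapshot(n)[:,:,::-1]); c=camera_info(n); print(n,c["fx"],c["cx"],c["cy"],np.round(c["world_to_cam"],3).tolist())
s=get_state();print(s["position"],s["tcp_rot"],s["time"])
E
```

```text
pics
top 535.9952953769636 279.32821185623584 210.85050599163094 [[-0.016, -1.0, 0.0, 14.82], [-0.998, 0.016, -0.053, 565.197], [0.053, -0.001, -0.999, 1389.568], [0.0, 0.0, 0.0, 1.0]]
side 504.20950196833536 279.8077540414488 203.89672298330487 [[-0.997, -0.07, -0.009, 582.022], [-0.042, 0.691, -0.722, 78.454], [0.057, -0.719, -0.692, 1433.403], [0.0, 0.0, 0.0, 1.0]]
[168.83387572 496.5728219  255.2126829 ] [-0.51259885 -3.09887024  0.00328259] 0.1
```

View pics/top0.png

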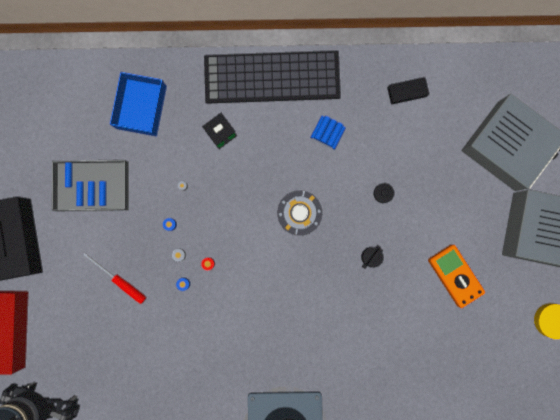

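View pics/side0.png

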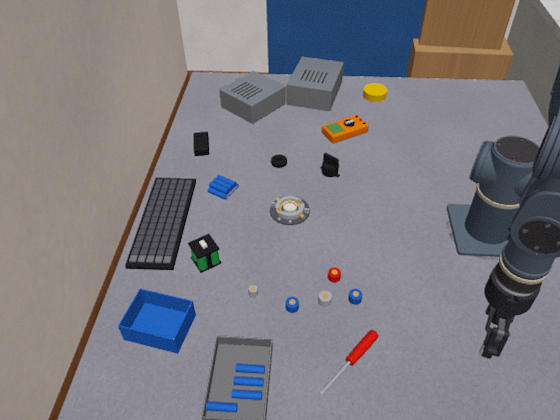

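Top: wide steel cell at about (178,255), slim cell (182,186), holder (300,213), cap (372,257), lid (384,193). Next, zoomed crops for the exact geometry.

```bash
cat > h.py <<'E'
from bench import *
import cv2,numpy as np
def px2w(n,u,v,z):
    c=camera_info(n);M=np.array(c["world_to_cam"]);R,t=M[:3,:3],M[:3,3]
    o=-R.T@t;d=R.T@np.array([(u-c["cx"])/c["fx"],(v-c["cy"])/c["fy"],1]);return o+d*(z-o[2])/d[2]
def w2px(n,p):
    c=camera_info(n);q=np.array(c["world_to_cam"])@np.r_[p,1];return np.array([c["fx"]*q[0]/q[2]+c["cx"],c["fy"]*q[1]/q[2]+c["cy"]])
def crop(im,u,v,w,h,k):
    return cv2.resize(im[v-h//2:v+h//2,u-w//2:u+w//2],None,fx=k,fy=k,interpolation=cv2.INTER_CUBIC)
E
python3 - <<'E'
from h import *
t=cv2.imread("pics/top0.png");s=cv2.imread("pics/side0.png")
T=[crop(t,*p,50,50,5) for p in((178,255),(300,213),(372,257))]
S=[crop(s,*p,50,50,5) for p in((325,298),(290,208),(331,167))]
cv2.imwrite("pics/crop0.png",np.vstack([np.hstack(T),np.hstack(S)]))
for n,p in(("top",(178,255)),("top",(300,213)),("top",(372,257)),("side",(325,298)),("side",(290,208)),("side",(331,167))): print(n,p,px2w(n,*p,20).round(1))
E
```

```text
top (178, 255) [454.5 270.9  20. ]
top (300, 213) [558.6 -48.3  20. ]
top (372, 257) [ 441.  -233.3   20. ]
side (325, 298) [451.8 272.5  20. ]
side (290, 208) [556.2 -41.   20. ]
side (331, 167) [ 435.7 -236.9   20. ]
```

View pics/crop0.png

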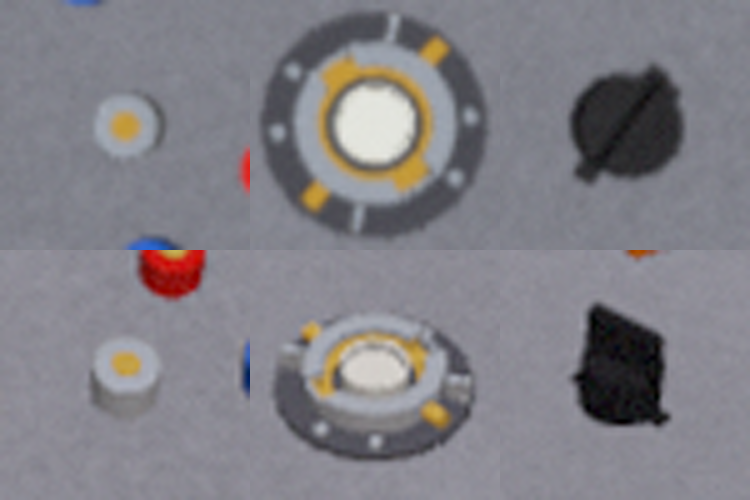

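The cell is upright with a brass centre. On the holder the gaps lie upper-left and lower-right, the ribs near vertical and the plungers between them. The cap bar runs upper-right to lower-left. I'll measure these now.

```bash
cat > meas.py <<'E'
from h import *
def cen(mask,box,k=1):
    u,v,w=box;m=np.zeros_like(mask);m[v-w:v+w,u-w:u+w]=mask[v-w:v+w,u-w:u+w]
    n,l,st,c=cv2.connectedComponentsWithStats(m.astype(np.uint8),connectivity=8)
    o=np.argsort(-st[1:,4])[:k]+1;return [(c[i],st[i,4]) for i in o]
t=cv2.imread("pics/top0.png");s=cv2.imread("pics/side0.png")
def masks(i):
    h=cv2.cvtColor(i,cv2.COLOR_BGR2HSV);H,S,V=[h[...,j].astype(int) for j in range(3)]
    return (H>10)&(H<30)&(S>90)&(V>90), (S<35)&(V>190), V<70
for n,i,b in(("top",t,(178,255,9)),("side",s,(325,296,9))):
    g,w,d=masks(i)
    for c,a in cen(g,b): print(n,"cell gold",c,a,px2w(n,*c,24).round(1))
g,w,d=masks(t)
for c,a in cen(w,(300,213,12)): print("white",c,a,px2w("top",*c,18).round(1))
for c,a in cen(g,(300,213,24),5): print("gold",c,a,px2w("top",*c,16).round(1))
gs,ws,ds=masks(s)
for c,a in cen(gs,(290,208,24),5): print("gold side",c,a,px2w("side",*c,14).round(1))
for c,a in cen(ws,(290,208,14)): print("white side",c,a,px2w("side",*c,18).round(1))
# cap: top-view silhouette
m,=[d]; 
u,v=372,257
cc=cen(d,(u,v,18))[0];print("cap dark",cc,px2w("top",*cc[0],25).round(1))
for n,p in(("top",(393/5-50+275,25/5+188)),("top",(358/5-50+275,217/5+188))):print("rib",px2w(n,*p,22).round(1))
ears=[(655/5-100+347,70/5+232),(585/5-100+347,178/5+232)]
for p in ears:print("bar/ear end",p,px2w("top",*p,64).round(1),px2w("top",*p,5).round(1))
# side ears tips
for p in((575/5-100+306,(377-250)/5+142),(665/5-100+306,(418-250)/5+142)):print("ear side",px2w("side",*p,3).round(1))
# side bar top corners
for p in((597/5-100+306,(303-250)/5+142),(663/5-100+306,(338-250)/5+142)):print("bartop side",px2w("side",*p,64).round(1))
E
python3 meas.py
```

```text
top cell gold [177.72727273 254.81818182] 22 [455.1 270.8  24. ]
side cell gold [324.88235294 295.41176471] 17 [452.4 267.6  24. ]
white [299.36627907 212.40697674] 172 [560.3 -46.7  18. ]
gold [299.94797688 211.99421965] 173 [561.4 -48.4  16. ]
gold [311.5 197.5] 24 [599.  -79.3  16. ]
gold [287.41666667 226.79166667] 24 [523.2 -14.9  16. ]
gold side [281.38235294 205.91176471] 34 [582.5 -54.5  14. ]
gold side [296.46428571 202.82142857] 28 [538.5 -70.5  14. ]
gold side [301.86363636 215.59090909] 22 [520.3 -17.7  14. ]
gold side [276.66666667 198.88888889] 9 [598.8 -83.9  14. ]
white side [289.35714286 206.2       ] 70 [558.6 -50.6  18. ]
cap dark (array([371.75268817, 256.67473118]), np.int32(372)) [ 442.1 -231.8   25. ]
rib [610.7 -58.6  22. ]
rib [510.7 -38.5  22. ]
bar/ear end (378.0, 246.0) [ 470.  -241.6   64. ] [ 469.1 -252.4    5. ]
bar/ear end (364.0, 267.6) [ 416.4 -205.    64. ] [ 413.1 -214.2    5. ]
ear side [ 467.  -253.5    3. ]
ear side [ 409.2 -216.     3. ]
bartop side [ 456.  -253.9   64. ]
bartop side [ 414.8 -221.    64. ]
```

```bash
python3 -m creep '[[[0.65,0,0,2,0,0,-0.109],[0.65,0,0,2,0,0,-0.109],[0.65,0,0,2,0,0,-0.11],[0.65,-3.1,-2.5,1,0,0,0],[0.65,-3.1,-2.5,1,0,0,0],[0.65,-3.1,-2.5,1,0,0,0],[0.65,-3.1,-2.5,1,0,0,0],[0.65,-3.1,-2.5,1,0,0,0],[0.65,-3.1,-2.5,1,0,0,0],[0.65,-3.1,-2.5,1,0,0,0],[0.65,-3.1,-2.5,1,0,0,0],[0.65,-3.1,-2.5,1,0,0,0]]]'
python3 -m creep '[[[0.65,0,0,0,0,0,0],[0.65,0,0,0,0,0,0]]]'
python3 - <<'E'
from h import *
im=cv2.cvtColor(snapshot("side"),4);cv2.imwrite("pics/s1.png",crop(im,325,270,100,100,6));s=get_state();print(s["position"],s["tcp_rot"],s["gripper_width"],s["joint_positions"].round(2) if hasattr(s["joint_positions"],"round") else s["joint_positions"])
E
```

```text
time: 1.1
position: [448.9, 270.4, 105.3]
tcp_rot: [0.0, -3.141, 0.0]
wrist_force: [1.6, 0.8, -1.0]
gripper_width: 55.7
grip_force: 0.0
time: 1.27
position: [448.4, 270.1, 104.7]
tcp_rot: [-0.007, -3.138, 0.002]
wrist_force: [-0.2, 0.5, 0.6]
gripper_width: 55.5
grip_force: 0.0
[447.68051172 271.30869458 105.39731027] [-2.83149361e-03 -3.13906910e+00  5.62786437e-04] 55.567343901406154 [ 0.42  0.07 -0.18  1.32  0.    0.42]
```

View pics/s1.png

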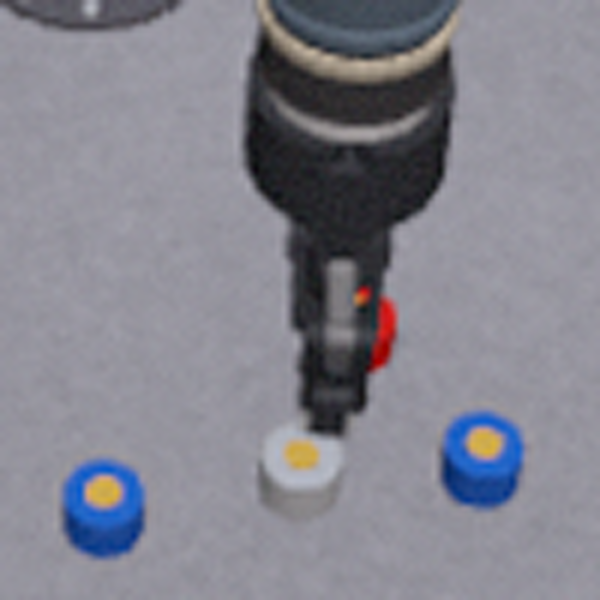

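The finger tip shows at about (329,292) in the side view, with the cell centre at (325,296). That gives a check of the camera bias.

Run:
```python
from h import *
for z in(80,84,88):
  for x in(448,453): print(z,x,w2px("side",(x,308,z)).round(1))
print(w2px("side",(453.8,269.2,24)))
```

```text
80 448 [327.9 295.4]
80 453 [325.8 295.3]
84 448 [328.  294.4]
84 453 [325.9 294.3]
88 448 [328.1 293.4]
88 453 [326.  293.3]
[324.2916436  295.90104185]
```

```bash
python3 -m creep '[[[0.65,-0.3,0,2,0,0,0],[0.65,-0.4,0,2,0,0,0],[0.65,0,0,1.5,0,0,0],[0.65,0,0,1.4,0,0,0],[0.65,0,0,0,0,0,0],[0.3,0,0,0,0,0,0],[0.3,0,0,0,0,0,0],[0.3,0,0,0,0,0,0],[0.3,0,0,0,0,0,0],[0.3,0,0,0,0,0,0]]]'
```

```text
time: 2.15
position: [455.9, 272.8, 38.8]
tcp_rot: [-0.001, 3.139, 0.002]
wrist_force: [-1.6, 0.7, 2.1]
gripper_width: 31.1
grip_force: 59.7
```

```bash
python3 -m creep '[[[0.3,0,0,-2,0,0,0],[0.3,0,0,-3,0,0,0],[0.3,0,0,-3,0,0,0],[0.3,0,0,0,0,0,0],[0.3,0,0,0,0,0,0]]]'
python3 - <<'E'
from h import *
im=cv2.cvtColor(snapshot("side"),4);cv2.imwrite("pics/s2.png",crop(im,325,270,100,100,6));s=get_state();print(s["position"],s["gripper_width"])
E
```

```text
time: 2.57
position: [457.3, 272.9, 120.4]
tcp_rot: [0.0, 3.136, 0.004]
wrist_force: [0.1, -0.4, -0.7]
gripper_width: 30.8
grip_force: 59.6
[455.83025319 272.30400202 118.30288128] 30.66996994949062
```

View pics/s2.png

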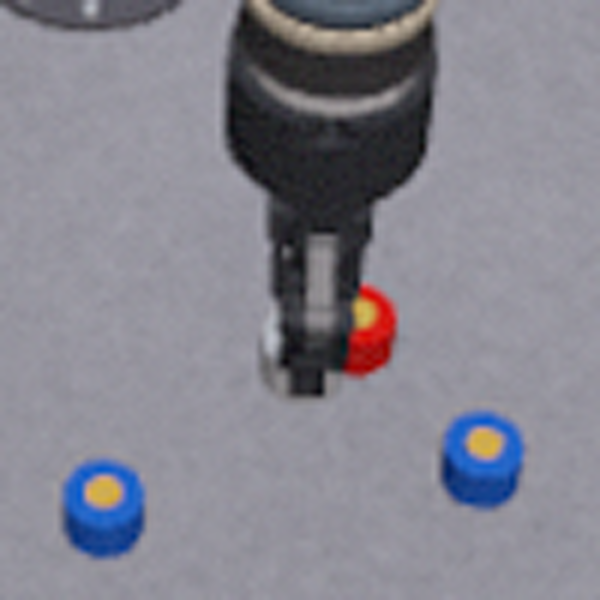

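```bash
python3 -m creep '[[[0.3,-1.06,-3.19,0,0,0,0],[0.3,-1.06,-3.19,0,0,0,0],[0.3,-1.06,-3.19,0,0,0,0],[0.3,-1.06,-3.19,0,0,0,0],[0.3,-1.06,-3.19,0,0,0,0],[0.3,-1.06,-3.19,0.5,0,0,0],[0.3,-1.06,-3.19,0.5,0,0,0],[0.3,-1.06,-3.19,0.5,0,0,0],[0.3,-1.06,-3.19,0.5,0,0,0],[0.3,-1.06,-3.19,0.5,0,0,0],[0.3,0,0,0,0,0,0],[0.3,0,0,0,0,0,0]]]'
python3 - <<'E'
from h import *
im=cv2.cvtColor(snapshot("side"),4);cv2.imwrite("pics/s3.png",crop(im,290,195,100,100,6))
P=[]
for i in range(4):
    s=get_state();P.append(s["position"]);snapshot("top")
print(np.mean(P,0),s["gripper_width"],s["tcp_rot"])
# prediction of post top rim centre and cell underside centre
p=np.mean(P,0)
print(w2px("side",(560.9,-47.2,22)),w2px("side",(p[0],p[1],p[2]-38)))
E
```

```text
time: 3.62
position: [559.7, -48.4, 89.6]
tcp_rot: [-0.005, -3.137, -0.002]
wrist_force: [-0.3, -0.0, -0.5]
gripper_width: 30.6
grip_force: 59.8
[559.97560471 -46.23519071  90.93664645] 31.045155373173046 [ 2.59615663e-03 -3.14009980e+00 -1.02532599e-03]
[288.52928624 205.98357859] [288.86247225 198.55970793]
```

View pics/s3.png

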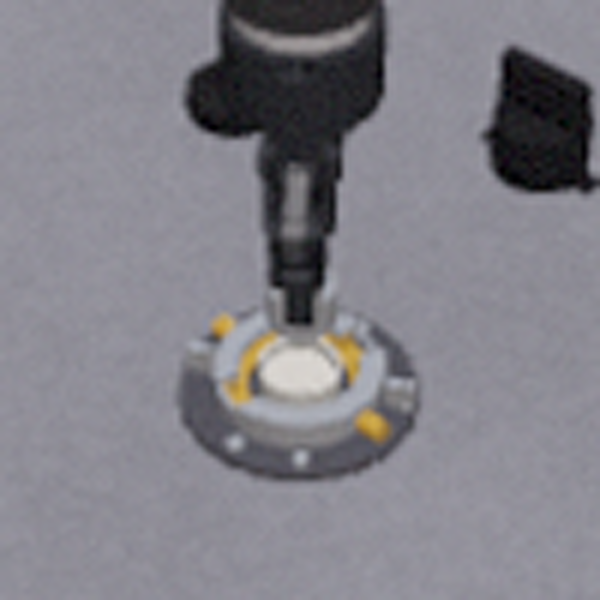

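Run:
```python
from h import *
im=cv2.imread("pics/s3.png")
V=cv2.cvtColor(im,cv2.COLOR_BGR2GRAY)
print("col290-300 profile",[(r,int(V[r,315:330].mean())) for r in range(300,360,5)],[(r,int(V[r,295:305].mean())) for r in range(462,492,3)])
for z in(52,53,55): print(z,w2px("side",(560,-46.2+17,z))[1],w2px("side",(560,-46.2,z)))
print("disc front z0,z6",w2px("side",(560.9,12.8,0))[1],w2px("side",(560.9,12.8,6))[1],"collar front z22",w2px("side",(560.9,-5.2,22))[1],"post front top",w2px("side",(560.9,-26.2,22))[1])
print("collar prof",[(r,int(V[r,295:305].mean())) for r in range(380,470,4)])
```

```text
col290-300 profile [(300, 132), (305, 123), (310, 117), (315, 119), (320, 118), (325, 120), (330, 124), (335, 148), (340, 173), (345, 169), (350, 161), (355, 178)] [(462, 155), (465, 131), (468, 111), (471, 90), (474, 70), (477, 71), (480, 98), (483, 130), (486, 144), (489, 150)]
52 202.84448047267006 [288.85219501 198.80301201]
53 202.59300289203182 [288.85345196 198.55172415]
55 202.089326412565 [288.85596944 198.04843369]
disc front z0,z6 225.87808391682302 224.4375855423045 collar front z22 216.09318109018403 post front top 210.9863969816505
collar prof [(380, 211), (384, 211), (388, 203), (392, 191), (396, 172), (400, 159), (404, 159), (408, 165), (412, 172), (416, 174), (420, 169), (424, 154), (428, 140), (432, 129), (436, 127), (440, 131), (444, 114), (448, 116), (452, 147), (456, 168), (460, 164), (464, 140), (468, 111)]
```

```bash
python3 -m creep '[[[0.3,0,0,1.5,0,0,0],[0.3,0,0,1,0,0,0],[0.3,0,0,0.5,0,0,0],[0.3,0,0,0.3,0,0,0],[0.3,0,0,0.3,0,0,0],[0.3,0,0,0,0,0,0]]]'
```

```text
time: 4.37
position: [560.7, -46.6, 55.7]
tcp_rot: [0.001, -3.14, -0.0]
wrist_force: [0.1, -0.1, -0.9]
gripper_width: 30.8
grip_force: 59.8
```

```bash
python3 -m creep '[[[0.3,0,0,0.2,0,0,0],[0.3,0,0,0.2,0,0,0],[0.3,0,0,0,0,0,0]]]'
```

```text
time: 4.62
position: [561.4, -47.0, 52.8]
tcp_rot: [-0.0, 3.141, -0.0]
wrist_force: [-1.3, 0.4, 0.6]
gripper_width: 31.2
grip_force: 59.9
```

```bash
python3 -m creep '[[[0.3,0,0,0.2,0,0,0],[0.3,0,0,0,0,0,0]]]'
```

```text
time: 4.78
position: [561.4, -47.0, 52.7]
tcp_rot: [-0.0, 3.141, -0.001]
wrist_force: [-4.0, 0.4, 9.4]
gripper_width: 31.0
grip_force: 60.7
```

```bash
python3 -m creep '[[[0.5,0,0,0,0,0,0],[0.55,0,0,0,0,0,0],[0.55,0,0,0,0,0,0],[0.55,0,0,-1,0,0,0],[0.55,0,0,-2,0,0,0],[0.55,0,0,-3,0,0,0],[0.55,1.49,-2.32,0,0,0,0],[0.55,1.49,-2.32,0,0,0,0],[0.55,1.49,-2.32,0,0,0,0],[0.55,1.49,-2.32,0,0,0,0]]]'
python3 -m creep '[[[0.45,1.49,-2.32,0,0,0,0],[0.45,1.49,-2.32,0,0,0,0],[0.45,1.49,-2.32,0,0,0,0],[0.45,1.49,-2.32,0,0,0,0],[0.45,0,0,0,0,0,0.118],[0.45,0,0,0,0,0,0.118],[0.45,0,0,0,0,0,0.118],[0.45,0,0,0,0,0,0.118],[0.45,0,0,0,0,0,0.116],[0.45,0,0,0,0,0,0],[0.45,0,0,0,0,0,0]]]'
python3 - <<'E'
from h import *
a=cv2.cvtColor(snapshot("side"),4);b=cv2.cvtColor(snapshot("top"),4)
cv2.imwrite("pics/side4.png",a);cv2.imwrite("pics/top4.png",b)
cv2.imwrite("pics/c4.png",np.hstack([crop(a,310,180,100,100,4),crop(b,300,213,100,100,4)]))
P=[]
for i in range(3): P.append(get_state()["position"]);snapshot("top")
s=get_state();print(np.mean(P,0),s["tcp_rot"],s["gripper_width"])
E
```

```text
time: 5.62
position: [501.3, -140.5, 111.3]
tcp_rot: [-0.002, 3.14, -0.001]
wrist_force: [-0.2, -0.4, 0.4]
gripper_width: 47.2
grip_force: 0.0
time: 6.53
position: [442.1, -232.6, 110.8]
tcp_rot: [0.906, 3.008, -0.0]
wrist_force: [0.6, 0.0, -0.5]
gripper_width: 38.3
grip_force: 0.0
[ 442.06214359 -232.50605159  110.49886734] [ 9.08207064e-01  3.00739006e+00 -5.10760377e-05] 38.53151658695635
```

View pics/c4.png

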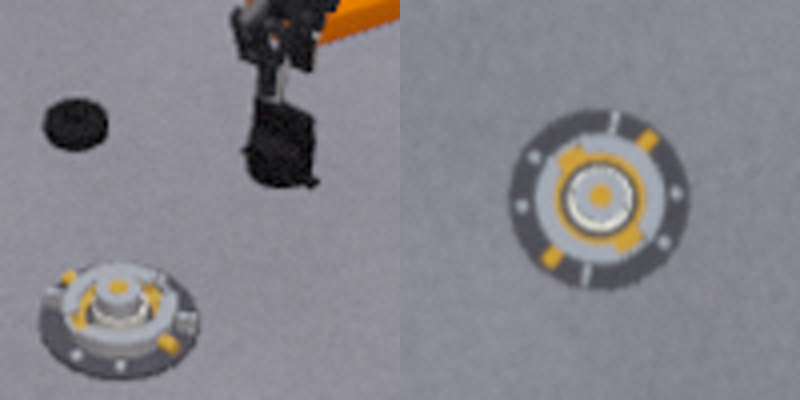

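Cell is seated, concentric in the nest (brass dot at the holder centre in both views), and the gripper is over the cap bar. Descending to grip.

```bash
python3 -m creep '[[[0.45,0,0,2,0,0,0],[0.45,0,0,1.5,0,0,0],[0.45,0,0,1.3,0,0,0],[0.45,0,0,0,0,0,0],[0.05,0,0,0,0,0,0],[0.05,0,0,0,0,0,0],[0.05,0,0,0,0,0,0],[0.05,0,0,0,0,0,0],[0.05,0,0,0,0,0,0],[0.05,0,0,0,0,0,0],[0.05,0,0,0,0,0,0]]]'
```

```text
time: 7.7
position: [442.6, -232.9, 63.3]
tcp_rot: [0.909, 3.005, -0.001]
wrist_force: [0.0, 0.6, 2.1]
gripper_width: 11.0
grip_force: 61.5
```

```bash
python3 -m creep '[[[0.05,0,0,-2.5,0,0,0],[0.05,0,0,-3,0,0,0],[0.05,0.07,3.67,0,0,0,0],[0.05,0.07,3.67,0,0,0,0],[0.05,0.07,3.67,0,0,0,0],[0.05,0.07,3.67,0,0,0,0],[0.05,0.07,3.66,0,0,0,0],[0.05,0.07,3.66,0,0,0,0]]]'
python3 -m creep '[[[0.05,0,0,0,0,0,-0.1173],[0.05,0,0,0,0,0,-0.1173],[0.05,0,0,0,0,0,-0.1173],[0.05,0,0,0,0,0,-0.1173],[0.05,0,0,0,0,0,-0.1173],[0.05,0,0,0,0,0,-0.1173],[0.05,0,0,0,0,0,-0.1173],[0.05,0,0,0,0,0,-0.1173],[0.05,0,0,0,0,0,-0.1173],[0.05,0,0,0,0,0,-0.1173],[0.05,0,0,0,0,0,0],[0.05,0,0,0,0,0,0]]]'
python3 - <<'E'
from h import *
a=cv2.cvtColor(snapshot("side"),4)
cv2.imwrite("pics/side5.png",a);cv2.imwrite("pics/s5.png",crop(a,290,190,80,80,7))
P=[];Q=[]
for i in range(3): s=get_state();P.append(s["position"]);Q.append(2*np.degrees(np.arctan2(s["tcp_rot"][1],s["tcp_rot"][0])));snapshot("top")
p=np.mean(P,0);print(p,Q)
print(w2px("side",(p[0],p[1],p[2]-63)),[w2px("side",(p[0]+36*c,p[1]+36*d,p[2]-60)).round(1) for c,d in((.833,.553),(-.833,-.553))],w2px("side",(560.9,-47.2,22)))
E
```

```text
time: 8.37
position: [560.9, -45.5, 116.9]
tcp_rot: [-0.91, -3.006, 0.0]
wrist_force: [-0.2, -0.4, -0.9]
gripper_width: 11.0
grip_force: 60.9
time: 9.37
position: [560.2, -47.1, 116.9]
tcp_rot: [0.902, -3.009, -0.001]
wrist_force: [-0.3, -0.3, -1.2]
gripper_width: 10.8
grip_force: 60.9
[560.29237964 -47.08716574 117.0308979 ] [np.float64(-146.62911225694106), np.float64(-146.60283203001038), np.float64(-146.57408649214491)]
[288.77165963 198.07917368] [array([277.9, 201.6]), array([299.4, 193.1])] [288.52928624 205.98357859]
```

View pics/s5.png

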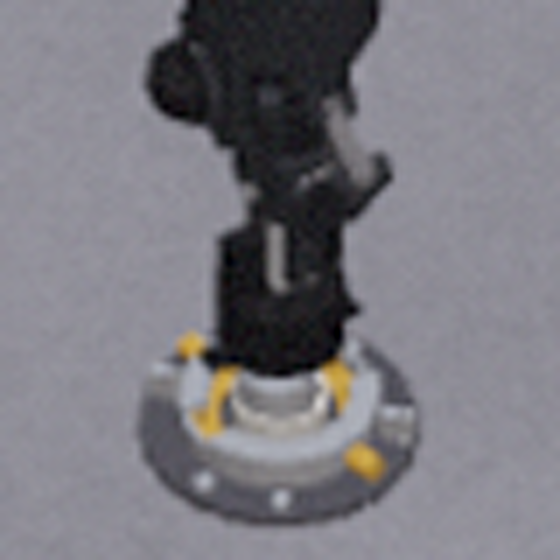

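```bash
python3 -m creep '[[[0.05,0,0,1,0,0,0],[0.05,0,0,1,0,0,0],[0.05,0,0,0.8,0,0,0],[0.05,0,0,0.4,0,0,0],[0.05,0,0,0.4,0,0,0],[0.05,0,0,0,0,0,0]]]'
```

```text
time: 10.07
position: [559.4, -46.9, 79.6]
tcp_rot: [0.905, -3.006, -0.002]
wrist_force: [-0.9, 0.7, -1.2]
gripper_width: 10.9
grip_force: 60.9
```

```bash
python3 -m creep '[[[0.05,0,0,0.3,0,0,0],[0.05,0,0,0.3,0,0,0],[0.05,0,0,0,0,0,0]]]'; python3 -m creep '[[[0.05,0,0,0.15,0,0,0],[0.05,0,0,0,0,0,0]]]'
```

```text
time: 10.32
position: [560.3, -47.1, 74.9]
tcp_rot: [0.906, -3.008, -0.0]
wrist_force: [-0.0, 0.1, -1.7]
gripper_width: 10.8
grip_force: 60.9
time: 10.48
position: [560.5, -47.1, 73.8]
tcp_rot: [-0.906, 3.008, -0.0]
wrist_force: [-0.3, -0.8, -1.6]
gripper_width: 10.7
grip_force: 60.9
```

```bash
python3 -m creep '[[[0.05,0,0,0.15,0,0,0],[0.05,0,0,0,0,0,0]]]'; python3 -m creep '[[[0.05,0,0,0.1,0,0,0],[0.05,0,0,0,0,0,0]]]'
```

```text
time: 10.65
position: [560.8, -47.2, 73.3]
tcp_rot: [-0.906, 3.007, -0.001]
wrist_force: [-1.1, -0.2, 2.6]
gripper_width: 10.8
grip_force: 61.5
time: 10.82
position: [560.9, -47.2, 73.3]
tcp_rot: [-0.906, 3.007, -0.001]
wrist_force: [-3.2, 0.7, 5.8]
gripper_width: 11.0
grip_force: 62.2
```

```bash
python3 -m creep '[[[0.05,0,0,-0.05,0,0,0.08],[0.05,0,0,0,0,0,0.08],[0.05,0,0,0,0,0,0.08],[0.05,0,0,0,0,0,0.08],[0.05,0,0,0,0,0,0.08],[0.05,0,0,0,0,0,0]]]'; python3 -c "
from bench import *;s=get_state();print(s['ft_torque'])"
```

```text
time: 11.32
position: [561.3, -47.3, 73.3]
tcp_rot: [-0.288, 3.126, -0.001]
wrist_force: [-0.7, -0.1, 3.9]
gripper_width: 10.7
grip_force: 61.8
[0.04301796 0.32104922 0.04364974]
```

```bash
python3 -m creep '[[[0.05,0,0,0,0,0,0.077],[0.05,0,0,0,0,0,0.077],[0.05,0,0,0,0,0,0.077],[0.05,0,0,0,0,0,0.077],[0.05,0,0,0,0,0,0.077],[0.05,0,0,0,0,0,0],[0.05,0,0,0,0,0,0]]]'
python3 - <<'E'
from h import *
a=cv2.cvtColor(snapshot("side"),4);b=cv2.cvtColor(snapshot("top"),4)
cv2.imwrite("pics/s6.png",np.hstack([crop(a,290,200,60,60,6),crop(b,300,213,60,60,6)]))
for i in range(2):
    s=get_state();print(s["position"],2*np.degrees(np.arctan2(s["tcp_rot"][1],s["tcp_rot"][0])),s["ft_torque"]);snapshot("top")
E
```

```text
time: 11.9
position: [561.5, -47.4, 73.2]
tcp_rot: [0.307, 3.124, -0.001]
wrist_force: [-0.2, -0.2, 5.3]
gripper_width: 11.3
grip_force: 61.9
[561.5672373  -47.36805094  73.25087333] 168.77888027596424 [-0.03914305  0.20291868  0.125986  ]
[561.57330624 -47.36359978  73.23622075] 168.77920458533478 [-0.08026778  0.24179497  0.04989987]
```

View pics/s6.png

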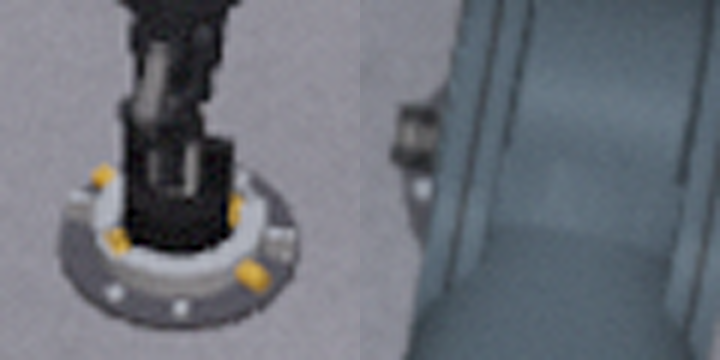

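Side view: skirt is down inside the collar at crop (180,200), ears are under the lip, and the bar is on the rib line (tool 168.8°, ribs 168.6°). I'll add a small turn for play, then hand in.

```bash
python3 -m creep '[[[0.05,0,0,0,0,0,0.03],[0.05,0,0,0,0,0,0],[0.05,0,0,0,0,0,0],[0.05,0,0,0,0,0,0],[0.05,0,0,0,0,0,0]]]'; python3 -c "
from bench import *;print(ctrl.finish_job())"
```

```text
time: 12.52
position: [561.5, -47.4, 73.2]
tcp_rot: [0.354, 3.119, -0.001]
wrist_force: [-0.6, 0.4, 5.3]
gripper_width: 10.9
grip_force: 61.9
the job is handed in; nothing more can be done
None
```

I handed the job in at 12.5 s with the wide cell seated in the nest, the cap fitted through the gaps and turned clockwise about 46° (measured at the gripper) onto the index ribs, short of the lock click and still gripped; the verdict was not shown.

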